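# Open the wire feeder and click its roll-pressure lever up to the fifth notch

### The job

Get the wire feeder on the welding bench ready for threading new wire: slide the thumb latch on its right-hand ledge away from you so that the drive cover springs fully open, then click the roll-pressure lever inside up from the slack (right) end, one notch at a time with a short pause in each, until it sits in the fifth of its six notches, without ever running it on past the fifth (too much pressure flattens the wire). Leave the cover standing open and the lever resting in that notch, and keep the tools and parts lying round and on the feeder where they are.

Things in the scene. Friction and masses are not known exactly. Their poses are not given: they have to be found in the camera images.
- feeder: Wire feeder, fixed sheet-metal case, 200 mm deep (x), 360 wide (y -184 to 176), 109 high. Origin on the bench under it; x to its back, y to its left, z up. Drive compartment at y -150 to 47, x -96 to 96: rims 104 mm high, floor 55, under the cover. Closed section at y 47 to 176, 109 high; its carrying handle (y 160) reaches 157. Right ledge (y -184 to -150), 100 high, carries the latch.
- cover (a joint): Hinge of the drive cover, a flat 200 x 194 mm sheet, top 109 mm high when shut. Hinge line along feeder x at y 49 mm, 106 high. rad: 0 = shut (latched), 1.9 = fully open, standing up and leaning 19 degrees left, edge 295 mm high. Its spring (about 1.5 N at the edge) throws it open in about a second once unlatched, and holds it there; it does not need lifting.
- cover_edge (a point): Middle of the cover's free (right) edge, 197 mm from the hinge line. Shut: at feeder y -148 mm, 106 mm high.
- latch (a joint): Slide of the thumb latch, m: 0 = at rest, hooked over the cover's edge; grows as it is pushed along the feeder's +x (away from the robot) to its stop at 0.014. The cover comes free at about 0.009. A spring (3 N at rest, 5 N at the stop) returns it to 0 when let go.
- latch_tab (a point): Centre of the latch's upright black thumb tab, 14 mm (x) by 18 mm (y), standing from 109 to 131 mm above the bench, on a steel slide plate 60 x 20 mm with its top at 109 mm. At rest at feeder x -30, y -173 mm, 25 mm right of the cover's edge. Axes as the feeder's; moves with the latch.
- lever (a joint): Roll-pressure lever, swings level, rad: 0 = first notch (slack), pointing to the feeder's front (-x) and 0.5 to the right; a notch every 0.2 up to 1.0 = sixth, 0.5 to the left; fifth = 0.8. Starts in 1st or 2nd. Over the ridge midway between notches takes up to 5 N at the thumb piece; then it snaps into the next notch and stays. Six steel ribs, 96 mm from the pivot, mark the notches.
- lever_thumb (a point): Centre of the upright black thumb piece at the lever's end, 80 mm from the pivot: 22 mm along the lever, 14 mm across, 27 tall, from 73 to 100 mm above the bench (point at 86.5). x points along the lever to the pivot. Under it the quadrant plate reaches 64 mm and the notch ribs 68 mm above the bench. At least 45 mm free on its right (slack) side for a finger.
- lever_pivot (a point): Point on the lever's vertical pivot axis, level with the thumb piece's centre (86.5 mm above the bench), at feeder x 20, y -60 mm. Axes as the feeder's. The drive rolls (31 mm diameter, up to 81 mm high) stand behind and left of it.
- brush: Bystander: wire brush 200 mm long lying to the right of the feeder. Origin under its middle.
- pliers: Bystander: pliers 190 mm long lying to the right of the brush. Origin under the rivet.
- wrench: Bystander: wrench 190 mm long lying behind the feeder. Origin under its middle.
- spray_can: Bystander: grey spray can, 60 mm diameter, 170 mm tall, standing to the right of the feeder's back. Origin under its centre.
- spare_roll: Bystander: spare steel drive roll, a ring of 40 mm diameter, 14 mm high, lying on top of the feeder's closed left section. Origin under its centre.

How it is judged (in metres and radians):
On the way, in this order (a step that is already met when the one before it is completed fails the run):
1. the latch is slid and the drive cover has sprung open (value of joint cover above 1.5 rad), for 0.2 s.
2. the lever pauses in the third notch (value of joint lever between 0.34 and 0.46 rad), for 0.2 s.
3. the lever pauses in the fourth notch (value of joint lever between 0.54 and 0.66 rad), for 0.2 s.
4. the lever is in the fifth notch (value of joint lever between 0.74 and 0.86 rad), for 0.2 s.
At the end, for the whole second after the job is handed in: The drive cover stands open (over 1.5 rad) and the pressure lever rests in the fifth notch (0.8 rad, within 0.06 rad), at rest (value of joint cover above 1.5 rad and value of joint lever between 0.74 and 0.86 rad and velocity of joint lever between -0.1 and 0.1 rad/s); the robot touches nothing.
It fails at once if the lever is run past the fifth notch (over the ridge at 0.9 rad) (value of joint lever above 0.92 rad).
It fails at once if a tool or part lying round or on the feeder (brush, pliers, wrench, spray can, spare roll) is moved by more than 30 mm (distance of any of brush, pliers, wrench, spray_can, spare_roll from where it was at the start of the episode above 0.03 m).
It also fails if it takes over 72 s, if anything falls off the work surface, if the arm or the gripper's body presses on something with over 40 N, if the wrist force passes 120 N, or if a joint passes its speed limit or range.

### The arm

A 6-joint arm with a two-finger parallel gripper is mounted at the origin on the work surface. World frame = base frame: x ahead of the robot, y to its left, z up, the work surface at z = 0. Lengths are in m, angles in degrees, forces in N, time in s.
With the tool pointing down it reaches from about 0.25 to 0.725 m from the base axis. Payload 4 kg.
Tool frame: the origin (TCP) lies at the very end of the fingers, on their centre line; the grasp point (between the pads) lies 19 mm behind it (bot.grip_depth is the distance from the TCP to the grasp point, in m); y points along the fingers, x is the direction in which the jaws open and shut, and the axes are right-handed (so a half turn about y gives the same grasp; the last joint's range is limited). The gripper opens to 85 mm and grips with 20 to 120 N. Pads are 22 mm wide; open, the fingers measure 114 mm over their backs; the gripper's body (76 mm by 85 mm) begins 54 mm behind the grasp point. The pads swing forward as they close: fully open they stand 13 mm farther back than shut.
Start: joints at [67.208, 13.785, 0.286, 76.501, 0, 90], TCP at [0.194, 0.461, 0.231] pointing down, gripper open.
Joint ranges: [-155.79, 155.79], [-60.16, 107.12], [-62.33, 73.08], [-114, 123.19], [-81.49, 82.49], [-180, 180]. Speed limits (degrees/s): [159.86, 159.86, 180, 180, 180, 180].

### API

Orientations are given as [roll, pitch, yaw] about the fixed x, y, z axes, in that order (R = Rz(yaw) Ry(pitch) Rx(roll)).
In Python, from plant import bot, optics, order gives the robot as it stands.
- The arm moves only by the tool arm_command, never from a script. Its argument "moves" is a list of rows, each a list of 4 numbers: the shift along the world's x, y, z in cm, then the turn about the world's z in rad. A call has 1 to 5 rows; each row is the pose to reach, as a shift and turn from the pose commanded when the call began; what a row does not reach only later rows make up. A row lasts 1/12 s, in which the tool goes at most 41.7 mm and 7.16 degrees, less where a joint would pass 70% of its speed; a pose out of reach is approached as far as the arm can. A call with a gripper value outside its range is refused whole. "hand" is the closure in counts, from 0 (fully open) to 255 (shut), set as the call begins (left out, the last holds). The fingers move at their own pace and stop on an object; the grip force is fixed at half the most. Time passes only in rows, so rows that repeat a pose let the fingers close. It gives the time, the measured TCP pose, the force and the opening at its end, in the units of the state.
- bot.observe(): the state, without advancing time (a new reading comes with each control period).
- optics.grab_frame(name): name is "scene" or "top" or "wrist"; returns a dict with "img" (384x512x3 uint8, red, green, blue), "camera_matrix" (3x3 intrinsics, pixels), "R" (3x3) and "t" (3): a world point X has camera coordinates R X + t; the wrist camera has in their place "tool_from_camera" (4x4, takes a point from camera to tool coordinates, whose origin is the TCP and whose axes are the tool frame's). Camera axes: x right, y down, z forward; pixel columns grow to the right and rows downward; lengths in m; the calibration is good to about 2 mm. A picture is of the moment at which its call begins: read the wrist's pose just before it. There is no depth.
- order.job_done(): hands the job in, once; it reports no verdict.
Trained networks look in the newest picture that a camera, given by its name, has taken for a name from the list of things; names that differ only in an ending like _2 or _b are one class to them, and where a whole thing is asked for, a point or a joint stands for the part that bears it (a point fixed in the world has none). Each returns a list of dicts, best first, with "score" (0 to 1); they miss things now and then, are a little off and sometimes report something else, mostly with a low value. They report only what shows in the picture. A call takes as long as a camera call.
- optics.recognise(label, camera): "rect" ([left, top, width, height] in pixels, round what is visible of it).
The state is a dict: "clock": time; "joints": joint angles; "qd": joint speeds; "tau": joint torques, N m; "position": TCP position; "tool_rot": TCP orientation; "ft_force": force on the tool from outside, world axes, zero at the start; "torque": the same for the moment, N m; "width": finger opening in m.
Only numpy, scipy, OpenCV 4.12 (cv2) and the standard library are available. Lean on these libraries where they do the work, as an engineer would, in place of code of your own. Each camera call takes 0.05 s, during which the arm holds its last target.

## Working session

There is one attempt and no reset: what is moved stays moved. The work goes in short steps, Python scripts to look and compute and a tool call to move; the robot and the scene stay as the last step left them, time stands still between calls to the robot, and variables do not carry over. Pictures are saved under pics/ and viewed, and the job is handed in when it is done.

Besides the shell and the picture viewer there is one more tool, called after "Call:" in YAML: its name, and indented under it one key for each argument. arm_command: Moves the arm, as the interface text tells. Its arguments: {"type":"object","properties":{"moves":{"type":"array"},"hand":{"type":"number"}},"required":["moves"]}

```bash
mkdir -p pics; ls
cat > h.py <<'E'
from plant import bot, optics, order
import numpy as np, cv2
def grab(n,f=None):
    fr=optics.grab_frame(n)
    if f: cv2.imwrite('pics/'+f+'.png',cv2.cvtColor(fr['img'],cv2.COLOR_RGB2BGR))
    return fr
def ray(fr,uv,z):
    K,R,t=map(np.array,(fr['camera_matrix'],fr['R'],fr['t']))
    d=R.T@np.linalg.inv(K)@np.array([uv[0],uv[1],1.]); c=-R.T@t
    return c+d*(z-c[2])/d[2]
def proj(fr,X):
    K,R,t=map(np.array,(fr['camera_matrix'],fr['R'],fr['t']))
    p=(K@(R@np.atleast_2d(X).T+t[:,None])).T
    return p[:,:2]/p[:,2:]
E
python3 - <<'E'
from h import *
s=bot.observe();print(s)
for c in('top','scene'):
    f=grab(c,c+'0')
    print(c,np.array(f['camera_matrix']).tolist(),np.round(-np.array(f['R']).T@f['t'],3))
    for n in ['feeder','cover_edge','latch_tab','lever_thumb','brush','pliers','wrench','spray_can','spare_roll']:
        print(n,[(np.round(d['rect']).tolist(),round(d['score'],2)) for d in optics.recognise(n,c)[:2]])
E
```

```text
pics
{'clock': 0.0, 'joints': array([6.72068496e+01, 1.38315378e+01, 2.12832542e-01, 7.65036447e+01,
       4.32913521e-04, 8.99999141e+01]), 'qd': array([ 0.06608468,  0.01733267,  0.06110686, -0.00459162, -0.08572048,
       -0.12206868]), 'tau': array([ 5.87944560e-04, -3.72319758e+01,  2.52406186e+01,  1.68366206e-02,
       -3.02966987e-05, -9.23666136e-06]), 'position': array([0.19344742, 0.46035319, 0.23041288]), 'tool_rot': array([-89.9995669 ,   0.12234991,  67.20693546]), 'ft_force': array([-0.30089172, -0.57167039,  0.45972619]), 'torque': array([-0.04384185,  0.00836798, -0.00437106]), 'width': 0.08556599587274569}
top [[385.2476654005348, 0.0, 259.9373609709261], [0.0, 385.2476654005348, 189.03849675994394], [0.0, 0.0, 1.0]] [ 0.439 -0.018  0.858]
feeder [([115.0, 135.0, 200.0, 137.0], 0.71)]
cover_edge [([180.0, 135.0, 121.0, 116.0], 0.84)]
latch_tab [([290.0, 181.0, 22.0, 33.0], 0.71), ([326.0, 116.0, 51.0, 47.0], 0.25)]
lever_thumb []
brush [([318.0, 179.0, 34.0, 91.0], 0.64)]
pliers [([179.0, 129.0, 80.0, 24.0], 0.7), ([317.0, 176.0, 35.0, 95.0], 0.3)]
wrench [([177.0, 128.0, 83.0, 24.0], 0.95)]
spray_can [([325.0, 116.0, 50.0, 51.0], 0.8), ([180.0, 136.0, 118.0, 120.0], 0.51)]
spare_roll [([142.0, 225.0, 24.0, 22.0], 0.61)]
scene [[499.1505043995142, 0.0, 250.4879221186571], [0.0, 499.1505043995142, 189.80611970007993], [0.0, 0.0, 1.0]] [ 1.205 -0.08   0.824]
feeder [([190.0, 113.0, 206.0, 149.0], 0.78)]
cover_edge [([208.0, 130.0, 125.0, 96.0], 0.87), ([196.0, 167.0, 20.0, 23.0], 0.65)]
latch_tab [([195.0, 165.0, 21.0, 29.0], 0.82)]
lever_thumb []
brush [([151.0, 161.0, 33.0, 71.0], 0.57)]
pliers [([94.0, 181.0, 41.0, 63.0], 0.71)]
wrench [([256.0, 250.0, 95.0, 31.0], 0.59)]
spray_can [([130.0, 195.0, 41.0, 80.0], 0.97), ([207.0, 128.0, 126.0, 98.0], 0.37)]
spare_roll [([331.0, 129.0, 21.0, 16.0], 0.6)]
```

View pics/top0.png

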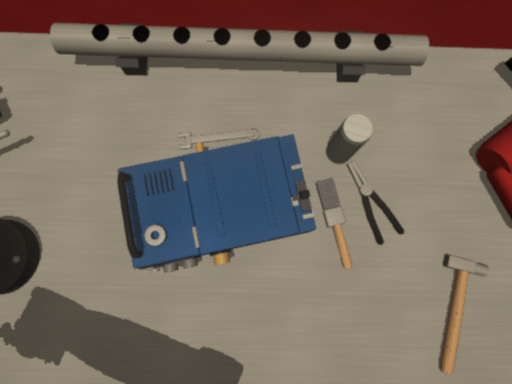

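View pics/scene0.png

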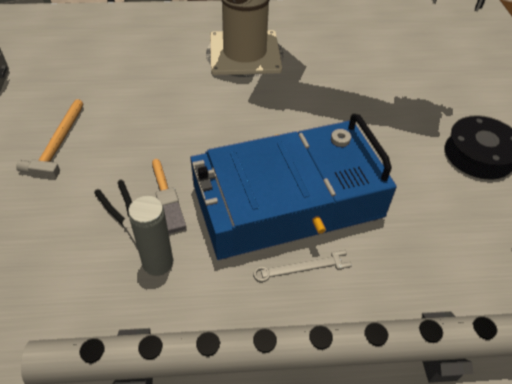

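The top view shows the feeder yawed about +10° with its front toward the robot. The latch tab is near (304,196) and the brush is just to the right of it. I'll fit the feeder's pose next.

Run:
```python
from h import *
im=cv2.imread('pics/top0.png')
c=im[120:280,105:325]; cv2.imwrite('pics/topz.png',cv2.resize(c,None,fx=3.6,fy=3.6,interpolation=cv2.INTER_CUBIC))
im=cv2.imread('pics/scene0.png')
c=im[100:270,180:410]; cv2.imwrite('pics/scenez.png',cv2.resize(c,None,fx=3.4,fy=3.4,interpolation=cv2.INTER_CUBIC))
```

```text
(no output)
```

View pics/topz.png

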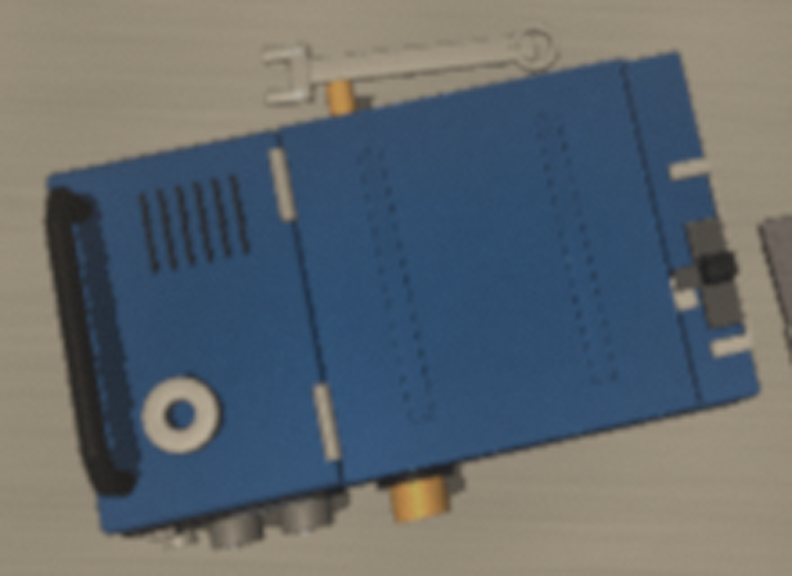

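View pics/scenez.png

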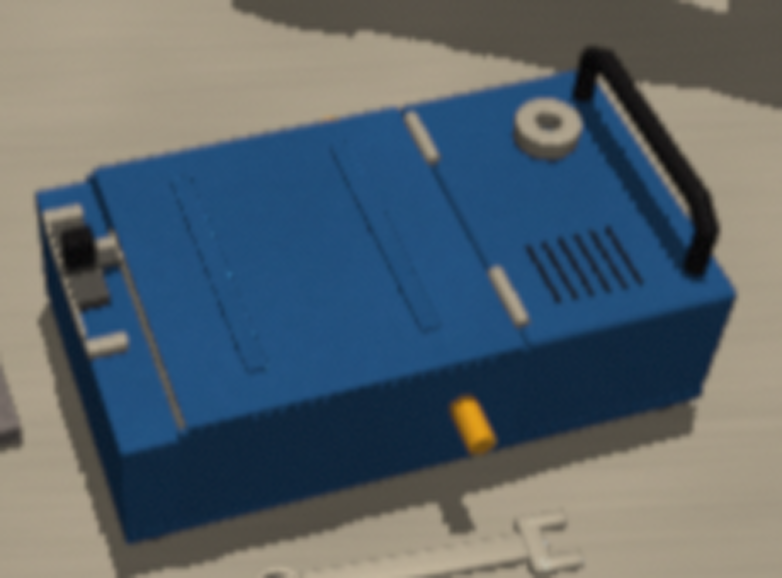

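```bash
cat > fit.py <<'E'
from h import *
from scipy.optimize import least_squares
T=lambda p:np.array(p)/3.6+[105,120]
S=lambda p:np.array(p)/3.4+[180,100]
ft=optics.grab_frame('top');fs=optics.grab_frame('scene')
obs=[(ft,T((50,177)),(.1,.176,.109)),(ft,T((103,533)),(-.1,.176,.109)),(ft,T((680,52)),(.1,-.184,.1)),(ft,T((760,393)),(-.1,-.184,.1)),(ft,T((719,268)),(-.03,-.173,.131)),
(fs,S((125,453)),(.1,-.184,.1)),(fs,S((37,192)),(-.1,-.184,.1)),(fs,S((735,293)),(.1,.176,.109)),(fs,S((130,540)),(.1,-.184,0))]
def W(p,q):
    c,s=np.cos(p[2]),np.sin(p[2]); return np.array([p[0]+c*q[0]-s*q[1],p[1]+s*q[0]+c*q[1],q[2]])
f=lambda p:np.concatenate([proj(F,W(p,q))[0]-uv for F,uv,q in obs])
r=least_squares(f,[.43,.1,.17],loss='soft_l1');P=r.x
print(P,np.degrees(P[2]));print(np.round(f(P).reshape(-1,2),1))
for n,q in dict(tab=(-.03,-.173,.12),pivot=(.02,-.06,.0865),edge=(0,-.148,.106)).items(): print(n,W(P,q))
np.save('P.npy',P)
E
python3 fit.py
```

```text
[0.54626102 0.06021951 0.23709808] 13.584719263542917
[[-2.2 -1.1]
 [-1.   1. ]
 [-0.5 -0.8]
 [ 0.2  0.1]
 [ 0.  -0.9]
 [-2.  -1.2]
 [-1.5 -1.9]
 [ 1.  -1.4]
 [-1.5  3.5]]
tab [ 0.55773505 -0.11498707  0.12      ]
pivot [0.57979446 0.00659575 0.0865    ]
edge [ 0.58102368 -0.08363999  0.106     ]
```

Call:
arm_command:
  moves:
    - [2,-3.7,0,-0.1]
    - [4,-7.4,0,-0.2]
    - [6,-11.1,0,-0.3]
    - [8,-14.8,0,-0.4]
    - [10,-18.5,0,-0.5]
  hand: 255

```text
clock: 1.52
position: [0.2931, 0.2761, 0.2314]
tool_rot: [-90.0, -0.0, 38.3]
ft_force: [0.7, 0.1, -0.1]
width: 0.0256
```

Call:
arm_command:
  moves:
    - [2,-3.7,0,-0.1]
    - [4,-7.4,0,-0.2]
    - [6,-11.1,0,-0.3]
    - [8,-14.8,0,-0.4]
    - [10,-18.5,0,-0.435]

```text
clock: 1.93
position: [0.3924, 0.0925, 0.2317]
tool_rot: [-90.0, -0.1, 13.4]
ft_force: [0.6, 0.3, 0.3]
width: -0.0
```

Call:
arm_command:
  moves:
    - [2,-3.7,0,0]
    - [4,-7.4,0,0]
    - [6,-11.1,0,0]
    - [8,-14.8,0,0]
    - [8,-14.8,0,0]

```text
clock: 2.35
position: [0.4748, -0.0594, 0.231]
tool_rot: [-90.2, -0.1, 13.2]
ft_force: [0.4, 0.4, -0.1]
width: 0.0
```

Call:
arm_command:
  moves:
    - [2,-3.6,0,0]
    - [4,-7.2,0,0]
    - [4,-7.2,0,0]
    - [4,-7.2,0,0]

```text
clock: 2.68
position: [0.5121, -0.1269, 0.2305]
tool_rot: [-90.0, 0.1, 13.5]
ft_force: [-0.3, 0.6, -0.2]
width: -0.0001
```

Run:
```python
from h import *
s=bot.observe();print(s['position'],s['tool_rot'],s['ft_force'])
f=grab('wrist','w1');print(f.keys());print(np.round(f['tool_from_camera'],3).tolist(),f['camera_matrix'])
print(optics.recognise('latch_tab','wrist'))
grab('top','t1');grab('scene','s1')
```

```text
[ 0.51214218 -0.12688995  0.2304711 ] [-8.99557413e+01  5.68211998e-02  1.34573592e+01] [-0.28618597  0.58746683 -0.22680051]
dict_keys(['img', 'camera_matrix', 'tool_from_camera'])
[[1.0, -0.0, 0.0, -0.002], [-0.0, -0.284, 0.959, -0.143], [-0.0, -0.959, -0.284, 0.072], [0.0, 0.0, 0.0, 1.0]] [[326.68001984   0.         255.34502538]
 [  0.         326.68001984 192.44748526]
 [  0.           0.           1.        ]]
[{'rect': [279.1, 158.4, 70.9, 40.4], 'score': 0.65}]
```

View pics/w1.png

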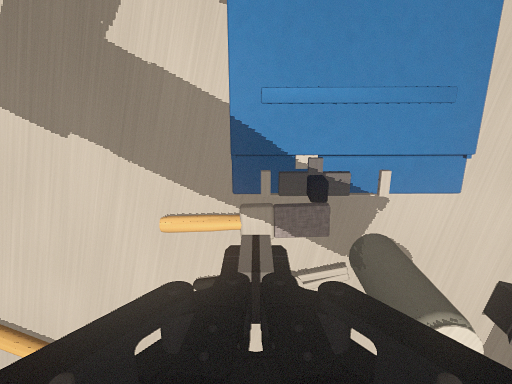

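View pics/s1.png

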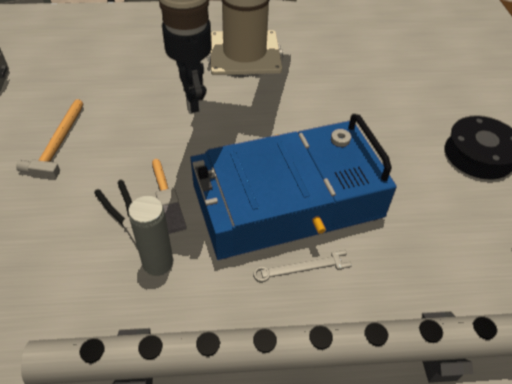

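```bash
cat >> h.py <<'E'
from scipy.spatial.transform import Rotation as Ro
def wfr(f,s):
    "give wrist frame world R,t"
    Tc=np.array(f['tool_from_camera']); Rt=Ro.from_euler('xyz',s['tool_rot'],degrees=True).as_matrix()
    Rw=Rt@Tc[:3,:3]; c=Rt@Tc[:3,3]+s['position']
    f['R']=Rw.T; f['t']=-Rw.T@c; return f
def W(p,q):
    c,s=np.cos(p[2]),np.sin(p[2]); return np.array([p[0]+c*q[0]-s*q[1],p[1]+s*q[0]+c*q[1],q[2]])
def box(cx,cy,hx,hy,z0,z1): return [(cx+a*hx,cy+b*hy,z) for z in(z0,z1) for a,b in((-1,-1),(1,-1),(1,1),(-1,1))]
def drawbox(im,fr,P,b,col=(0,255,0)):
    uv=proj(fr,[W(P,q) for q in b]); sc=im.shape[1]/512
    uv=np.round(uv*sc).astype(int)
    for i in range(4):
        for a,c in((i,(i+1)%4),(4+i,4+(i+1)%4),(i,i+4)): cv2.line(im,tuple(map(int,uv[a])),tuple(map(int,uv[c])),col,1)
E
python3 - <<'E'
from h import *
P=np.load('P.npy')
s=bot.observe();f=wfr(grab('wrist'),s)
fs={'w':f,'t':grab('top'),'s':grab('scene')}
for k,f in fs.items():
    im=cv2.resize(cv2.cvtColor(f['img'],cv2.COLOR_RGB2BGR),(1536,1152),interpolation=cv2.INTER_CUBIC)
    drawbox(im,f,P,box(-.03,-.173,.007,.009,.109,.131))
    drawbox(im,f,P,box(0,-.004,.1,.18,0,.100),(0,0,255))
    drawbox(im,f,P,box(0,.1115,.1,.0645,0,.109),(0,255,255))
    u=proj(f,W(P,(-.03,-.173,.12)))[0]*3
    x0=int(np.clip(u[0]-400,0,736)); y0=int(np.clip(u[1]-300,0,552))
    if k!='w': im=cv2.resize(im[250:900,300:1300],(800,520)); 
    else: im=im[y0:y0+600,x0:x0+800]
    cv2.imwrite(f'pics/ov_{k}.png',im)
E
```

```text
(no output)
```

View pics/ov_w.png

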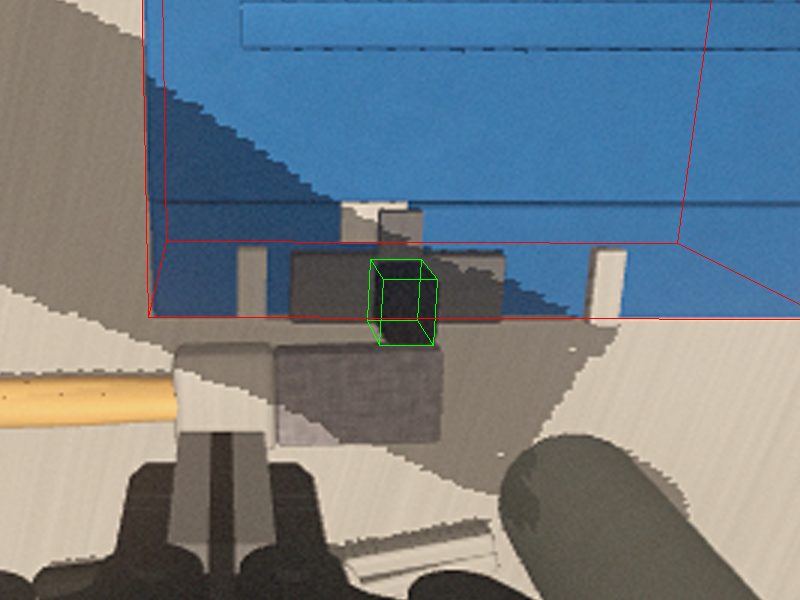

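View pics/ov_s.png

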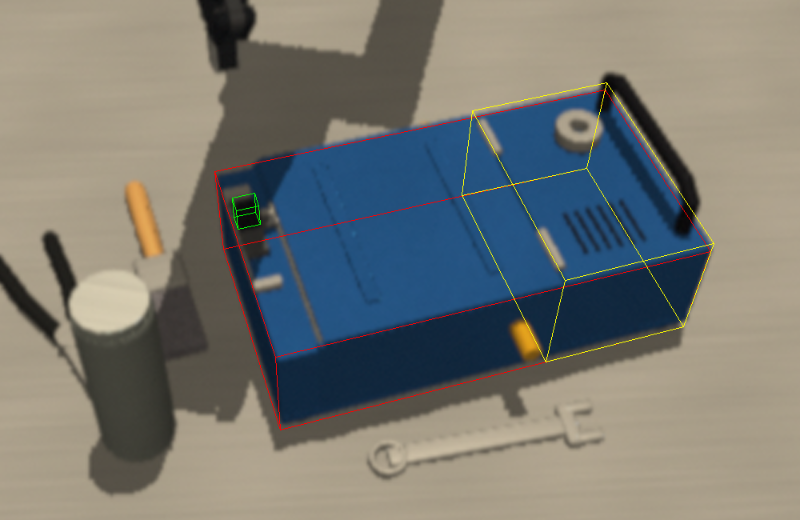

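View pics/ov_t.png

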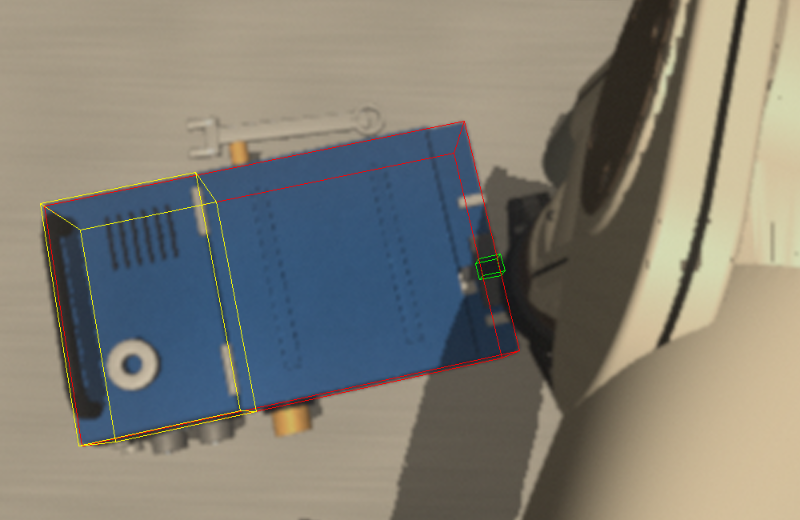

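The fitted model lines up with all three images; the wrist view puts the tab within about 1 mm. Next I'll descend in front of the tab.

Call:
arm_command:
  moves:
    - [2.2,0,-1,0]
    - [2.2,0,-4,0]
    - [2.2,0,-7,0]
    - [2.2,0,-8,0]
    - [2.2,0,-8,0]

```text
clock: 3.45
position: [0.5312, -0.1244, 0.1484]
tool_rot: [-89.8, 0.4, 13.7]
ft_force: [-0.9, -0.2, -0.2]
width: -0.0002
```

```bash
cat > st.py <<'E'
from h import *
P=np.load('P.npy')
def fe(p):
    d=np.array(p)[:2]-P[:2];c,s=np.cos(P[2]),np.sin(P[2]);return np.round([1e3*(c*d[0]+s*d[1]),1e3*(-s*d[0]+c*d[1]),1e3*p[2]],1)
s=bot.observe();print(s['clock'],'feeder mm',fe(s['position']),'rot',s['tool_rot'].round(1),'F',s['ft_force'].round(1))
E
python3 st.py
python3 - <<'E'
from h import *
grab('scene','s2');grab('wrist','w2')
a=cv2.imread('pics/s2.png')[60:260,120:320];b=cv2.imread('pics/w2.png')[100:300,200:400]
cv2.imwrite('pics/c2.png',cv2.resize(np.hstack([a,b]),(800,400),interpolation=cv2.INTER_CUBIC))
E
```

```text
3.45 feeder mm [ -58.  -175.9  148.4] rot [-89.8   0.4  13.7] F [-0.9 -0.2 -0.2]
```

View pics/c2.png

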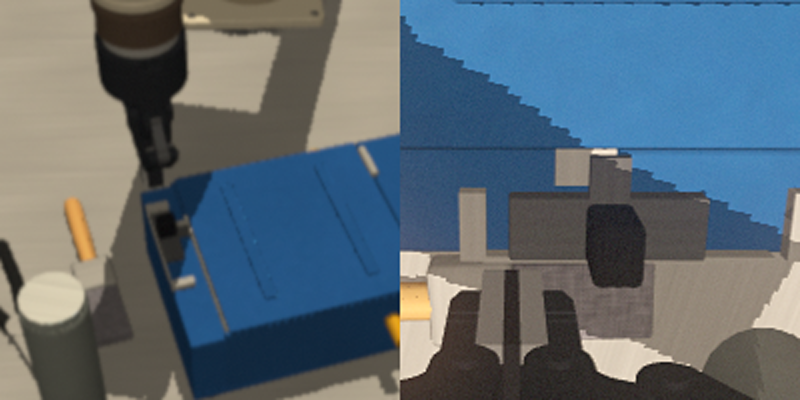

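Call:
arm_command:
  moves:
    - [0.2,-0.3,-1.5,0]
    - [0.2,-0.3,-3,0]
    - [0.2,-0.3,-3.4,0]
    - [0.2,-0.3,-3.4,0]
    - [0.2,-0.3,-3.4,0]

```text
clock: 3.97
position: [0.5366, -0.1287, 0.1188]
tool_rot: [-90.1, -0.1, 13.6]
ft_force: [-0.6, 0.4, 0.2]
width: -0.0001
```

```bash
python3 st.py
python3 - <<'E'
from h import *
grab('scene','s2');grab('wrist','w2')
a=cv2.imread('pics/s2.png')[60:260,120:320];b=cv2.imread('pics/w2.png')[100:300,200:400]
cv2.imwrite('pics/c3.png',cv2.resize(np.hstack([a,b]),(800,400),interpolation=cv2.INTER_CUBIC))
E
```

```text
3.9667 feeder mm [ -53.8 -181.4  118.8] rot [-90.1  -0.1  13.6] F [-0.6  0.4  0.2]
```

View pics/c3.png

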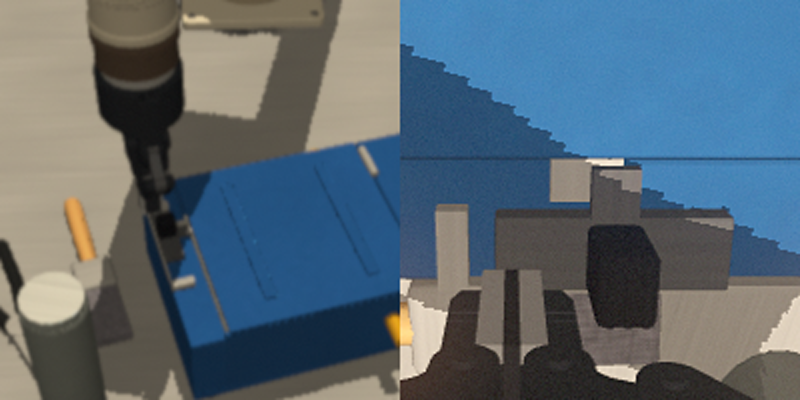

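Call:
arm_command:
  moves:
    - [0.3,0.07,-0.3,0]
    - [0.6,0.14,-0.3,0]
    - [0.9,0.21,-0.3,0]
    - [1.1,0.26,-0.3,0]
    - [1.2,0.28,-0.3,0]

```text
clock: 4.48
position: [0.5474, -0.126, 0.1145]
tool_rot: [-90.0, 0.1, 13.6]
ft_force: [-4.3, -0.7, 4.3]
width: -0.0002
```

```bash
python3 st.py
```

```text
4.4833 feeder mm [ -42.6 -181.3  114.5] rot [-90.    0.1  13.6] F [-4.3 -0.7  4.3]
```

Call:
arm_command:
  moves:
    - [0.2,0.05,0.1,0]
    - [0.4,0.1,0.1,0]
    - [0.6,0.15,0.1,0]
    - [0.7,0.17,0.1,0]
    - [0.8,0.2,0.1,0]

```text
clock: 4.9
position: [0.5552, -0.124, 0.1146]
tool_rot: [-90.0, 0.1, 13.6]
ft_force: [-4.9, -3.6, -0.8]
width: -0.0003
```

```bash
python3 st.py;python3 - <<'E'
from h import *
grab('scene','s2');grab('wrist','w2')
a=cv2.imread('pics/s2.png')[60:260,120:320];b=cv2.imread('pics/w2.png')[100:300,200:400]
cv2.imwrite('pics/c4.png',cv2.resize(np.hstack([a,b]),(800,400),interpolation=cv2.INTER_CUBIC))
E
```

```text
4.9 feeder mm [ -34.6 -181.1  114.6] rot [-90.    0.1  13.6] F [-4.9 -3.6 -0.8]
```

View pics/c4.png

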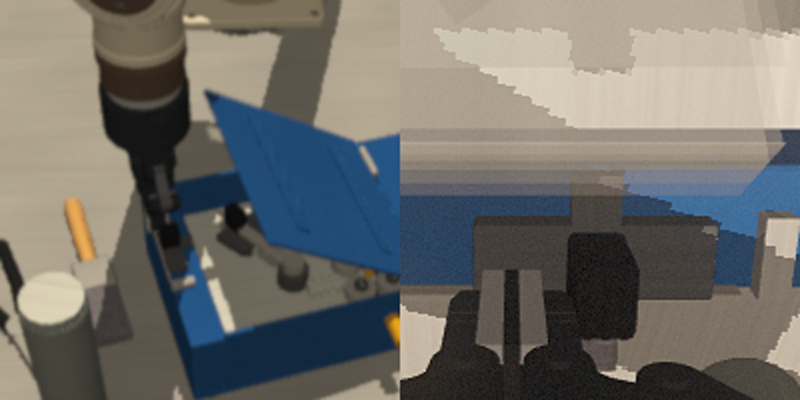

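The cover is free and rising.

Call:
arm_command:
  moves:
    - [0,-0.2,0,0]
    - [0,-0.3,0,0]
    - [0,-0.3,0,0]
    - [0,-0.3,0,0]
    - [0,-0.3,0,0]

```text
clock: 5.42
position: [0.5546, -0.1254, 0.1145]
tool_rot: [-89.8, 0.1, 13.7]
ft_force: [-4.9, 1.4, -0.6]
width: -0.0002
```

Call:
arm_command:
  moves:
    - [-0.5,-0.4,0,0]
    - [-1.5,-0.6,1,0]
    - [-1.8,-0.8,3,0]
    - [-2,-0.8,6,0]
    - [-2,-0.8,9,0]

```text
clock: 5.83
position: [0.5363, -0.1348, 0.2063]
tool_rot: [-90.0, -0.1, 13.6]
ft_force: [1.1, -0.1, -0.0]
width: -0.0
```

```bash
python3 st.py;python3 - <<'E'
from h import *
grab('scene','s3');grab('top','t3')
a=cv2.imread('pics/s3.png')[60:310,120:420];b=cv2.imread('pics/t3.png')[80:330,90:390]
cv2.imwrite('pics/c5.png',cv2.resize(np.hstack([a,b]),(800,333),interpolation=cv2.INTER_CUBIC))
for c in ('scene','top'):
  for n in ('cover_edge','lever_thumb'): print(c,n,optics.recognise(n,c)[:2])
E
```

```text
5.8333 feeder mm [ -55.5 -187.2  206.3] rot [-90.   -0.1  13.6] F [ 1.1 -0.1 -0. ]
scene cover_edge [{'rect': [299.8, 48.5, 88.9, 147.6], 'score': 0.91}, {'rect': [229.6, 162.0, 45.8, 45.9], 'score': 0.52}]
scene lever_thumb [{'rect': [231.9, 162.0, 46.0, 47.3], 'score': 0.76}]
top cover_edge [{'rect': [115.3, 132.2, 84.2, 128.6], 'score': 0.81}]
top lever_thumb [{'rect': [233.9, 179.4, 37.9, 40.0], 'score': 0.95}]
```

View pics/c5.png

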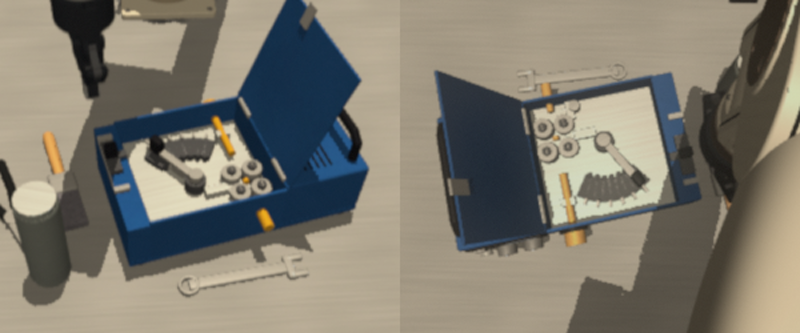

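The cover stands fully open. Now I'll measure the lever angle.

```bash
cat > lev.py <<'E'
from h import *
import sys
P=np.load('P.npy')
def thumb(th,dz=(.073,.100)):
    a=np.pi+.5-th  # direction of lever in feeder frame, th=0: -x and .5 to the right(-y)
    d=np.array([np.cos(a),np.sin(a)]); n=np.array([-d[1],d[0]]); c=np.array([.02,-.06])+.08*d
    return [(*(c+i*.011*d+j*.007*n),z) for z in dz for i,j in((-1,-1),(1,-1),(1,1),(-1,1))],c
if __name__=='__main__':
    out=[]
    for cam in ('top','scene'):
        f=grab(cam); im0=cv2.resize(cv2.cvtColor(f['img'],cv2.COLOR_RGB2BGR),(2048,1536),interpolation=cv2.INTER_CUBIC)
        u=(proj(f,W(P,(-.05,-.06,.08)))[0]*4).astype(int)
        im=im0.copy()
        for th,col in zip((0,.2,.4,.6,.8,1.),((0,0,255),(0,255,0),(255,255,0),(255,0,255),(0,255,255),(255,255,255))):
            drawbox(im,f,P,thumb(th)[0],col)
        for m in (im0,im): out.append(m[max(u[1]-150,0):u[1]+150,max(u[0]-200,0):u[0]+200])
    cv2.imwrite('pics/'+sys.argv[1]+'.png',np.vstack([np.hstack(out[:2]),np.hstack(out[2:])]))
E
python3 lev.py l1; python3 -c "
from lev import *
for t in (0,.2,.4,.6,.8): print(t,thumb(t)[1],W(P,(*thumb(t)[1],.08)))"
```

```text
0 [-0.0502066  -0.09835404] [ 0.52056069 -0.04717562  0.08      ]
0.2 [-0.05642692 -0.08364162] [ 0.5110587  -0.03433584  0.08      ]
0.4 [-0.05960033 -0.06798667] [ 0.50429699 -0.01986424  0.08      ]
0.6 [-0.05960033 -0.05201333] [ 0.50054512 -0.00433777  0.08      ]
0.8 [-0.05642692 -0.03635838] [0.49995268 0.01162459 0.08      ]
```

View pics/l1.png

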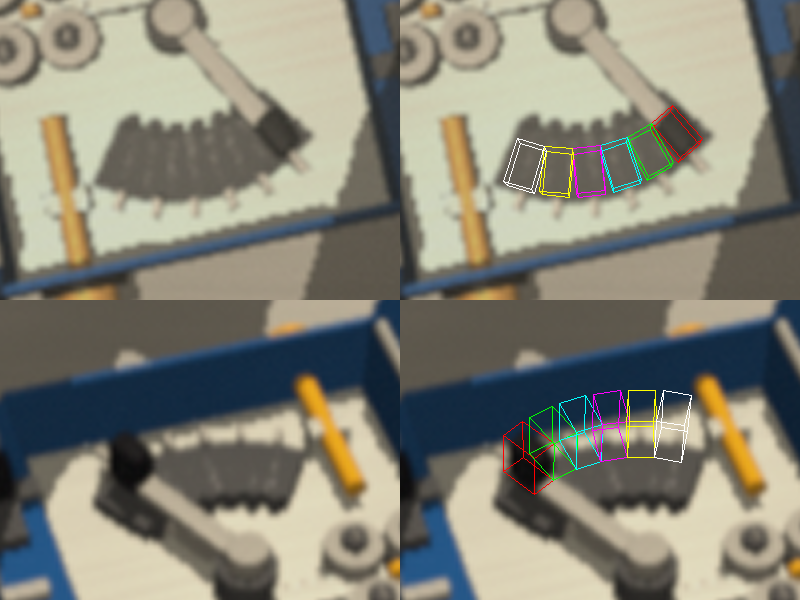

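The lever is in the first notch (0). I'll work out finger poses in the lever's frame, with the flat side of the finger parallel to the thumb's right-hand face.

```bash
cat > tgt.py <<'E'
from h import *
P=np.load('P.npy')
def pose(phi,gap=0.,r=.08,half=.011):
    a=np.pi+.5-phi; d=np.array([np.cos(a),np.sin(a)]); n=np.array([-d[1],d[0]]) # n: +90deg from d ; slack side?
    # increasing phi decreases a -> motion along -n; slack side is +n
    c=np.array([.02,-.06])+r*d+n*(.007+half+gap)
    return W(P,(*c,0))[:2],P[2]+.5-phi
if __name__=='__main__':
    import sys
    s=bot.observe();p=s['position'];y=np.radians(s['tool_rot'][2])
    print('now',p.round(4),y.round(3),'F',s['ft_force'].round(1))
    for phi,gap in [(0,.013),(0,.006),(0,0)]+[(x,0.) for x in (.05,.1,.12,.15,.2,.3,.35,.4,.5,.55,.6,.7,.75)]:
        q,yw=pose(phi,gap); print(phi,gap,q.round(4),'d(cm)',(100*(q-p[:2])).round(2),'dyaw',(yw-y).round(3))
E
python3 tgt.py
```

```text
now [ 0.5354 -0.1345  0.204 ] 0.238 F [-0.  -1.2 -0.8]
0 0.013 [ 0.5414 -0.0701] d(cm) [0.6  6.44] dyaw 0.499
0 0.006 [ 0.5367 -0.0649] d(cm) [0.13 6.96] dyaw 0.499
0 0 [ 0.5327 -0.0605] d(cm) [-0.28  7.4 ] dyaw 0.499
0.05 0.0 [ 0.5294 -0.0581] d(cm) [-0.6   7.65] dyaw 0.449
0.1 0.0 [ 0.5262 -0.0555] d(cm) [-0.92  7.91] dyaw 0.399
0.12 0.0 [ 0.525  -0.0544] d(cm) [-1.04  8.02] dyaw 0.379
0.15 0.0 [ 0.5232 -0.0527] d(cm) [-1.22  8.18] dyaw 0.349
0.2 0.0 [ 0.5203 -0.0498] d(cm) [-1.51  8.47] dyaw 0.299
0.3 0.0 [ 0.5149 -0.0436] d(cm) [-2.05  9.1 ] dyaw 0.199
0.35 0.0 [ 0.5125 -0.0403] d(cm) [-2.29  9.43] dyaw 0.149
0.4 0.0 [ 0.5103 -0.0369] d(cm) [-2.52  9.77] dyaw 0.099
0.5 0.0 [ 0.5063 -0.0297] d(cm) [-2.92 10.49] dyaw -0.001
0.55 0.0 [ 0.5045 -0.026 ] d(cm) [-3.09 10.86] dyaw -0.051
0.6 0.0 [ 0.503  -0.0222] d(cm) [-3.24 11.24] dyaw -0.101
0.7 0.0 [ 0.5005 -0.0144] d(cm) [-3.49 12.02] dyaw -0.201
0.75 0.0 [ 0.4996 -0.0104] d(cm) [-3.58 12.42] dyaw -0.251
```

Call:
arm_command:
  moves:
    - [0.1,1.5,0,0.1]
    - [0.2,3,0,0.2]
    - [0.4,5,0,0.3]
    - [0.6,6.4,0,0.4]
    - [0.6,6.4,0,0.5]

```text
clock: 6.65
position: [0.5416, -0.0682, 0.204]
tool_rot: [-89.9, 0.0, 42.7]
ft_force: [0.4, -0.7, -0.4]
width: -0.0002
```

Call:
arm_command:
  moves:
    - [0,0,-2,0]
    - [0,0,-4,0]
    - [0,0,-6,0]
    - [0,0,-6,0]
    - [0,0,-6,0]

```text
clock: 7.07
position: [0.5404, -0.0705, 0.1436]
tool_rot: [-89.8, 0.2, 42.3]
ft_force: [-0.3, 0.2, 0.8]
width: -0.0001
```

```bash
python3 tgt.py|head -3
python3 - <<'E'
from lev import *
s=bot.observe();f=wfr(grab('wrist'),s)
im=cv2.resize(cv2.cvtColor(f['img'],cv2.COLOR_RGB2BGR),(1024,768),interpolation=cv2.INTER_CUBIC)
drawbox(im,f,P,thumb(0)[0]);drawbox(im,f,P,box(0,-.167,.1,.017,0,.1),(0,0,255))
cv2.imwrite('pics/w5.png',im[100:700,100:900])
print(optics.recognise('lever_thumb','wrist'))
E
```

```text
now [ 0.5404 -0.0705  0.1436] 0.738 F [-0.3  0.2  0.8]
0 0.013 [ 0.5414 -0.0701] d(cm) [0.1  0.04] dyaw -0.001
0 0.006 [ 0.5367 -0.0649] d(cm) [-0.37  0.56] dyaw -0.001
[{'rect': [222.4, 136.6, 185.2, 49.5], 'score': 0.83}, {'rect': [36.1, 207.8, 130.3, 82.9], 'score': 0.74}]
```

View pics/w5.png

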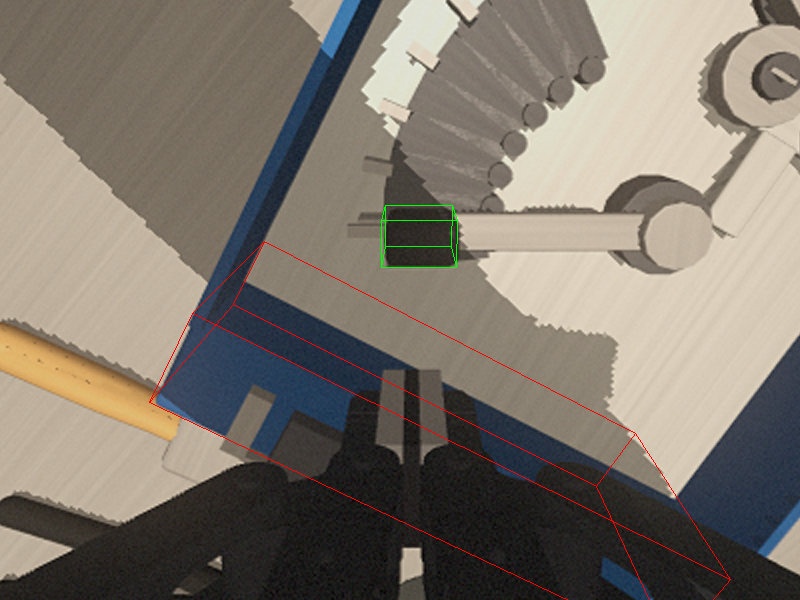

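The alignment is excellent, with the lever at 0 and the finger in the slack-side space. I'll go down now.

Call:
arm_command:
  moves:
    - [0.1,0,-2,0]
    - [0.1,0,-4,0]
    - [0.1,0,-5.5,0]
    - [0.1,0,-6.2,0]
    - [0.1,0,-6.2,0]

```text
clock: 7.58
position: [0.5423, -0.0708, 0.0827]
tool_rot: [-89.9, 0.1, 42.3]
ft_force: [-0.4, 0.8, -0.9]
width: 0.0001
```

Call:
arm_command:
  moves:
    - [-0.2,0.2,0,0]
    - [-0.3,0.4,0,0]
    - [-0.45,0.55,0,0]
    - [-0.45,0.55,0,0]
    - [-0.45,0.55,0,0]

```text
clock: 8.0
position: [0.5388, -0.0652, 0.0842]
tool_rot: [-90.1, -0.1, 42.3]
ft_force: [-0.5, 0.8, -0.4]
width: 0.0002
```

```bash
python3 tgt.py|head -8
cat > wl.py <<'E'
from lev import *
s=bot.observe();f=wfr(grab('wrist'),s)
im=cv2.resize(cv2.cvtColor(f['img'],cv2.COLOR_RGB2BGR),(1024,768),interpolation=cv2.INTER_CUBIC)
drawbox(im,f,P,thumb(float(sys.argv[2]))[0])
cv2.imwrite('pics/'+sys.argv[1]+'.png',im[150:650,200:800])
E
python3 wl.py w6 0
```

```text
now [ 0.5388 -0.0652  0.0842] 0.738 F [-0.5  0.8 -0.4]
0 0.013 [ 0.5414 -0.0701] d(cm) [ 0.26 -0.49] dyaw -0.001
0 0.006 [ 0.5367 -0.0649] d(cm) [-0.21  0.02] dyaw -0.001
0 0 [ 0.5327 -0.0605] d(cm) [-0.61  0.47] dyaw -0.001
0.05 0.0 [ 0.5294 -0.0581] d(cm) [-0.94  0.71] dyaw -0.051
0.1 0.0 [ 0.5262 -0.0555] d(cm) [-1.26  0.97] dyaw -0.101
0.12 0.0 [ 0.525  -0.0544] d(cm) [-1.38  1.08] dyaw -0.121
0.15 0.0 [ 0.5232 -0.0527] d(cm) [-1.56  1.25] dyaw -0.151
```

View pics/w6.png

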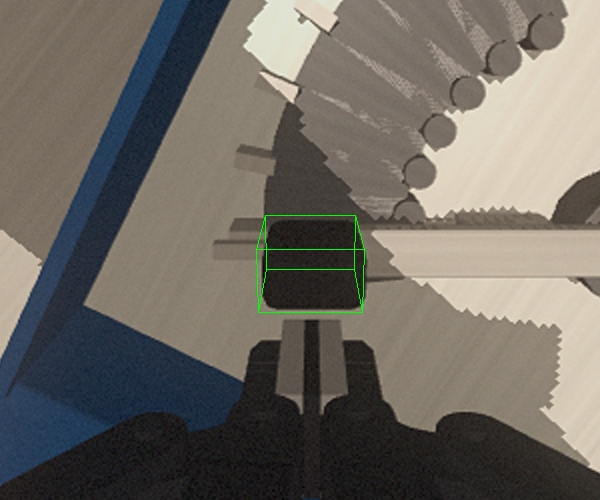

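Call:
arm_command:
  moves:
    - [-0.3,0.24,-0.2,0]
    - [-0.61,0.47,-0.2,0]
    - [-0.8,0.6,-0.2,-0.03]
    - [-0.94,0.71,-0.2,-0.05]
    - [-1.1,0.84,-0.2,-0.08]

```text
clock: 8.47
position: [0.5276, -0.0569, 0.0813]
tool_rot: [-90.0, -0.0, 37.6]
ft_force: [1.8, -0.3, -0.7]
width: 0.0
```

```bash
python3 tgt.py|head -10; python3 wl.py w7 0.2
```

```text
now [ 0.5276 -0.0569  0.0813] 0.657 F [ 1.8 -0.3 -0.7]
0 0.013 [ 0.5414 -0.0701] d(cm) [ 1.38 -1.32] dyaw 0.081
0 0.006 [ 0.5367 -0.0649] d(cm) [ 0.91 -0.8 ] dyaw 0.081
0 0 [ 0.5327 -0.0605] d(cm) [ 0.51 -0.36] dyaw 0.081
0.05 0.0 [ 0.5294 -0.0581] d(cm) [ 0.18 -0.11] dyaw 0.031
0.1 0.0 [ 0.5262 -0.0555] d(cm) [-0.14  0.15] dyaw -0.019
0.12 0.0 [ 0.525  -0.0544] d(cm) [-0.26  0.26] dyaw -0.039
0.15 0.0 [ 0.5232 -0.0527] d(cm) [-0.44  0.42] dyaw -0.069
0.2 0.0 [ 0.5203 -0.0498] d(cm) [-0.73  0.71] dyaw -0.119
0.3 0.0 [ 0.5149 -0.0436] d(cm) [-1.26  1.34] dyaw -0.219
```

View pics/w7.png

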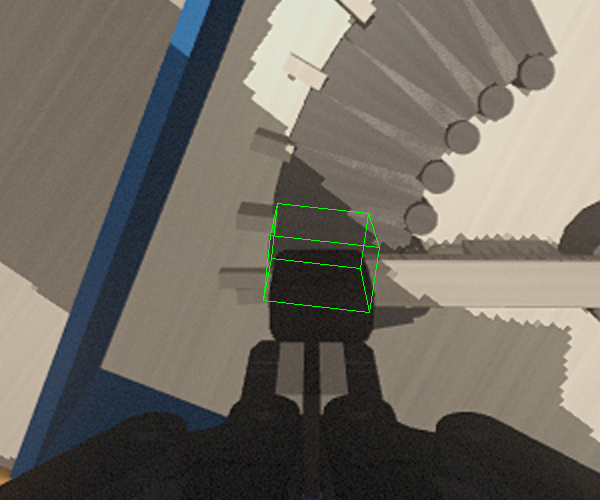

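Call:
arm_command:
  moves:
    - [-0.07,0.08,0,-0.01]
    - [-0.14,0.15,0,-0.02]
    - [-0.2,0.2,0,-0.03]
    - [-0.26,0.26,0,-0.04]
    - [-0.32,0.31,0,-0.05]

```text
clock: 8.93
position: [0.5239, -0.0536, 0.0813]
tool_rot: [-90.0, 0.0, 34.8]
ft_force: [-0.1, -0.4, -0.4]
width: -0.0001
```

```bash
python3 tgt.py|sed -n '1p;6,30p'; python3 wl.py w8 0.2
```

```text
now [ 0.5239 -0.0536  0.0813] 0.607 F [-0.1 -0.4 -0.4]
0.1 0.0 [ 0.5262 -0.0555] d(cm) [ 0.23 -0.18] dyaw 0.03
0.12 0.0 [ 0.525  -0.0544] d(cm) [ 0.11 -0.08] dyaw 0.01
0.15 0.0 [ 0.5232 -0.0527] d(cm) [-0.07  0.09] dyaw -0.02
0.2 0.0 [ 0.5203 -0.0498] d(cm) [-0.36  0.38] dyaw -0.07
0.3 0.0 [ 0.5149 -0.0436] d(cm) [-0.9  1. ] dyaw -0.17
0.35 0.0 [ 0.5125 -0.0403] d(cm) [-1.14  1.33] dyaw -0.22
0.4 0.0 [ 0.5103 -0.0369] d(cm) [-1.37  1.68] dyaw -0.27
0.5 0.0 [ 0.5063 -0.0297] d(cm) [-1.76  2.39] dyaw -0.37
0.55 0.0 [ 0.5045 -0.026 ] d(cm) [-1.94  2.77] dyaw -0.42
0.6 0.0 [ 0.503  -0.0222] d(cm) [-2.09  3.15] dyaw -0.47
0.7 0.0 [ 0.5005 -0.0144] d(cm) [-2.34  3.93] dyaw -0.57
0.75 0.0 [ 0.4996 -0.0104] d(cm) [-2.43  4.33] dyaw -0.62
```

View pics/w8.png

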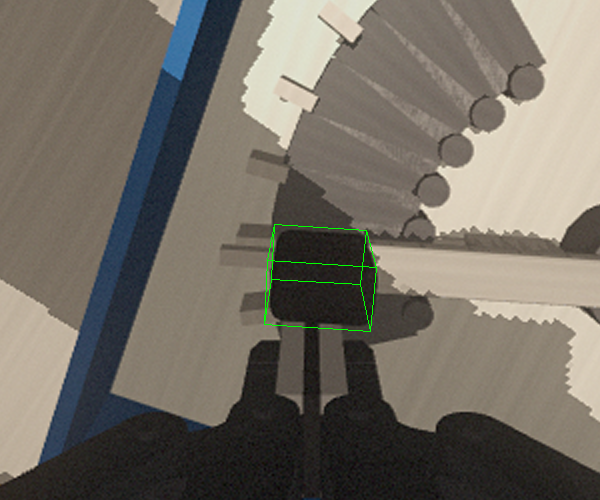

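The lever snapped into notch 2 (0.2). On to notch 3.

Call:
arm_command:
  moves:
    - [-0.2,0.2,0,-0.04]
    - [-0.36,0.38,0,-0.07]
    - [-0.55,0.58,0,-0.1]
    - [-0.7,0.75,0,-0.13]
    - [-0.85,0.93,0,-0.16]

```text
clock: 9.4
position: [0.5161, -0.0451, 0.0814]
tool_rot: [-90.1, -0.0, 25.5]
ft_force: [0.2, -1.0, -1.2]
width: -0.0003
```

Call:
arm_command:
  moves:
    - [-0.05,0.06,0,-0.01]
    - [-0.1,0.13,0,-0.02]
    - [-0.14,0.19,0,-0.03]
    - [-0.18,0.25,0,-0.04]
    - [-0.22,0.31,0,-0.05]

```text
clock: 9.82
position: [0.5134, -0.0413, 0.0813]
tool_rot: [-90.0, -0.0, 22.8]
ft_force: [-0.2, -0.4, -0.4]
width: 0.0
```

```bash
python3 tgt.py|sed -n '1p;10,30p'; python3 wl.py w9 0.4
```

```text
now [ 0.5134 -0.0413  0.0813] 0.397 F [-0.2 -0.4 -0.4]
0.3 0.0 [ 0.5149 -0.0436] d(cm) [ 0.15 -0.23] dyaw 0.04
0.35 0.0 [ 0.5125 -0.0403] d(cm) [-0.09  0.1 ] dyaw -0.01
0.4 0.0 [ 0.5103 -0.0369] d(cm) [-0.31  0.44] dyaw -0.06
0.5 0.0 [ 0.5063 -0.0297] d(cm) [-0.71  1.16] dyaw -0.16
0.55 0.0 [ 0.5045 -0.026 ] d(cm) [-0.89  1.53] dyaw -0.21
0.6 0.0 [ 0.503  -0.0222] d(cm) [-1.04  1.91] dyaw -0.26
0.7 0.0 [ 0.5005 -0.0144] d(cm) [-1.29  2.69] dyaw -0.36
0.75 0.0 [ 0.4996 -0.0104] d(cm) [-1.38  3.09] dyaw -0.41
```

View pics/w9.png

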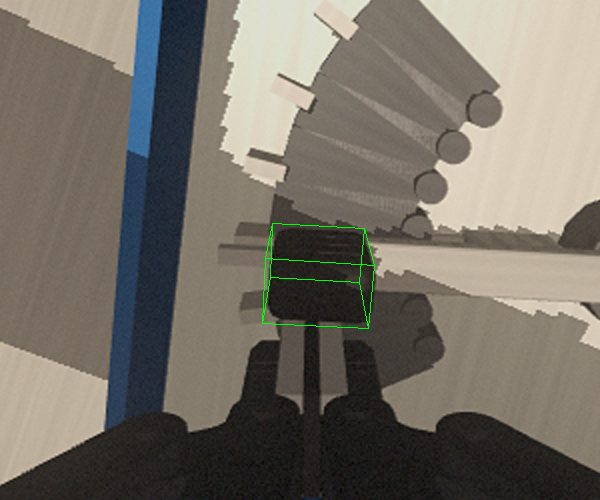

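The lever is in notch 3 (0.4). I'll pause there for 0.4 s, then move on.

Call:
arm_command:
  moves:
    - [0,0,0,0]
    - [0,0,0,0]
    - [0,0,0,0]
    - [0,0,0,0]
    - [0,0,0,0]

```text
clock: 10.28
position: [0.5135, -0.0414, 0.0813]
tool_rot: [-90.0, -0.0, 22.8]
ft_force: [0.1, 0.1, 0.7]
width: 0.0002
```

Call:
arm_command:
  moves:
    - [-0.16,0.22,0,-0.03]
    - [-0.31,0.44,0,-0.06]
    - [-0.45,0.68,0,-0.09]
    - [-0.57,0.88,0,-0.12]
    - [-0.67,1.08,0,-0.15]

```text
clock: 10.7
position: [0.507, -0.0314, 0.0813]
tool_rot: [-90.1, -0.0, 14.1]
ft_force: [1.4, -2.4, -0.3]
width: 0.0003
```

Call:
arm_command:
  moves:
    - [-0.04,0.07,0,-0.01]
    - [-0.08,0.15,0,-0.02]
    - [-0.12,0.22,0,-0.03]
    - [-0.15,0.29,0,-0.04]
    - [-0.19,0.37,0,-0.05]

```text
clock: 11.12
position: [0.5048, -0.0267, 0.0813]
tool_rot: [-90.0, 0.0, 11.3]
ft_force: [-0.3, -0.1, 0.4]
width: -0.0001
```

```bash
python3 tgt.py|sed -n '1p;12,30p'; python3 wl.py w10 0.6
```

```text
now [ 0.5048 -0.0267  0.0813] 0.197 F [-0.3 -0.1  0.4]
0.4 0.0 [ 0.5103 -0.0369] d(cm) [ 0.55 -1.01] dyaw 0.14
0.5 0.0 [ 0.5063 -0.0297] d(cm) [ 0.15 -0.29] dyaw 0.04
0.55 0.0 [ 0.5045 -0.026 ] d(cm) [-0.03  0.08] dyaw -0.01
0.6 0.0 [ 0.503  -0.0222] d(cm) [-0.18  0.46] dyaw -0.06
0.7 0.0 [ 0.5005 -0.0144] d(cm) [-0.43  1.24] dyaw -0.16
0.75 0.0 [ 0.4996 -0.0104] d(cm) [-0.52  1.64] dyaw -0.21
```

View pics/w10.png

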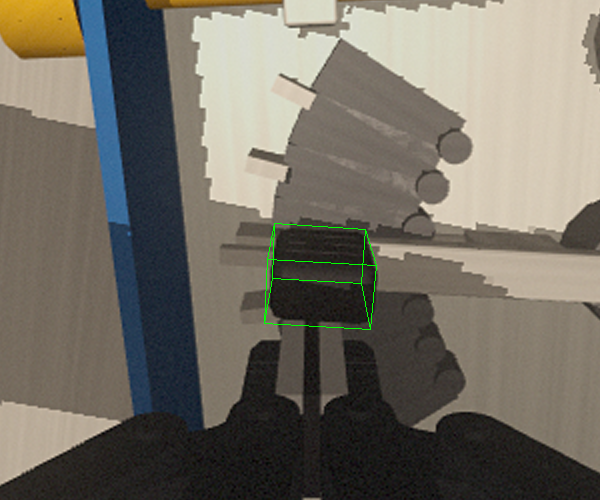

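The lever is in notch 4 (0.6), with two ribs left beyond it. I'll pause, then push for notch 5.

Call:
arm_command:
  moves:
    - [0,0,0,0]
    - [0,0,0,0]
    - [0,0,0,0]
    - [0,0,0,0]
    - [0,0,0,0]

```text
clock: 11.58
position: [0.5049, -0.0269, 0.0813]
tool_rot: [-90.0, -0.0, 11.3]
ft_force: [0.1, 0.6, 0.7]
width: 0.0003
```

Call:
arm_command:
  moves:
    - [-0.1,0.24,0,-0.03]
    - [-0.18,0.46,0,-0.06]
    - [-0.27,0.72,0,-0.09]
    - [-0.35,0.95,0,-0.12]
    - [-0.4,1.12,0,-0.145]

```text
clock: 12.0
position: [0.5009, -0.0165, 0.0813]
tool_rot: [-90.1, -0.0, 2.9]
ft_force: [0.5, -1.7, 0.1]
width: -0.0001
```

Call:
arm_command:
  moves:
    - [-0.02,0.08,0,-0.01]
    - [-0.04,0.15,0,-0.02]
    - [-0.06,0.23,0,-0.03]
    - [-0.08,0.3,0,-0.04]
    - [-0.1,0.37,0,-0.05]

```text
clock: 12.42
position: [0.4998, -0.0117, 0.0813]
tool_rot: [-90.0, 0.0, 0.1]
ft_force: [-0.4, -0.7, 0.3]
width: 0.0001
```

```bash
python3 tgt.py|sed -n '1p;14,30p'; python3 wl.py w11 0.8
```

```text
now [ 0.4998 -0.0117  0.0813] 0.002 F [-0.4 -0.7  0.3]
0.55 0.0 [ 0.5045 -0.026 ] d(cm) [ 0.48 -1.42] dyaw 0.185
0.6 0.0 [ 0.503  -0.0222] d(cm) [ 0.32 -1.04] dyaw 0.135
0.7 0.0 [ 0.5005 -0.0144] d(cm) [ 0.07 -0.26] dyaw 0.035
0.75 0.0 [ 0.4996 -0.0104] d(cm) [-0.02  0.14] dyaw -0.015
```

View pics/w11.png

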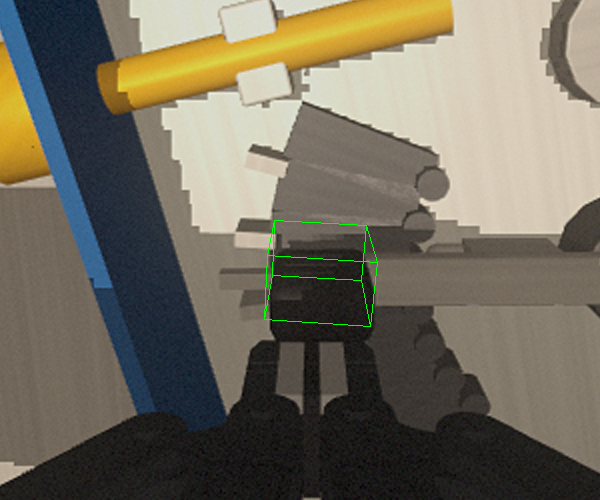

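The thumb is still short of 0.8, either mid-snap or on the ridge. I'll wait a moment and look again.

Call:
arm_command:
  moves:
    - [0,0,0,0]
    - [0,0,0,0]
    - [0,0,0,0]

```text
clock: 12.72
position: [0.4998, -0.0119, 0.0813]
tool_rot: [-90.0, 0.0, 0.2]
ft_force: [0.1, 0.0, 0.4]
width: 0.0002
```

```bash
python3 tgt.py|sed -n '1p'; python3 wl.py w12 0.8
```

```text
now [ 0.4998 -0.0119  0.0813] 0.003 F [0.1 0.  0.4]
```

View pics/w12.png

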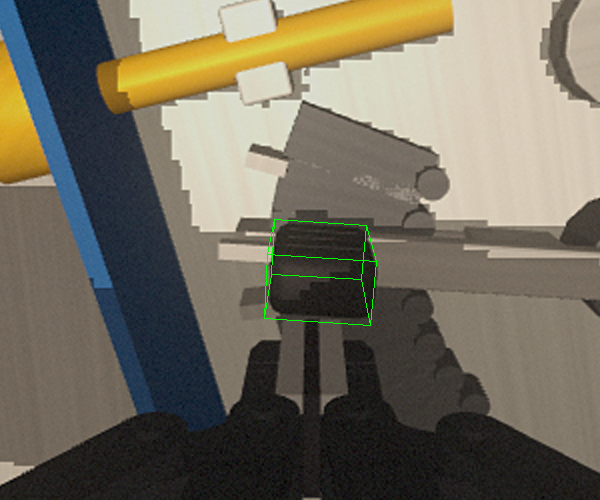

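The lever snapped into notch 5 (0.8), with one rib left beyond it. I'll back the finger off to the slack side, then lift.

Call:
arm_command:
  moves:
    - [0,-0.4,0,0]
    - [0,-0.8,0,0]
    - [0,-1,0,0]
    - [0,-1,0.5,0]
    - [0,-1,1.5,0]

```text
clock: 13.18
position: [0.4987, -0.0222, 0.0957]
tool_rot: [-90.0, 0.2, 0.1]
ft_force: [-0.6, 0.8, -1.0]
width: 0.0001
```

Call:
arm_command:
  moves:
    - [0,0,2.5,0]
    - [0,0,5.5,0]
    - [0,0,8,0]
    - [-2,-1,10,0]
    - [-5,-3,12,0]

```text
clock: 13.6
position: [0.4518, -0.0512, 0.2187]
tool_rot: [-90.0, -0.2, 0.4]
ft_force: [-0.1, -0.6, 0.4]
width: -0.0001
```

Call:
arm_command:
  moves:
    - [-2,-3,0,0]
    - [-4,-6,0,0]
    - [-6,-9,0,0]
    - [-6,-9,0,0]
    - [-6,-9,0,0]

```text
clock: 14.02
position: [0.3892, -0.1433, 0.2175]
tool_rot: [-90.0, -0.1, -0.1]
ft_force: [0.2, 0.3, 0.4]
width: -0.0001
```

```bash
python3 st.py; python3 lev.py l2
python3 - <<'E'
from h import *
grab('scene','s9');grab('top','t9')
cv2.imwrite('pics/c9.png',cv2.resize(np.hstack([cv2.imread('pics/s9.png'),cv2.imread('pics/t9.png')]),(800,300)))
for c in('top','scene'):
    for n in ['brush','pliers','wrench','spray_can','spare_roll','cover_edge']:
        print(c,n,[(np.round(d['rect']).tolist(),round(d['score'],2)) for d in optics.recognise(n,c)[:1]])
E
```

```text
14.0167 feeder mm [-200.5 -160.9  217.5] rot [-90.   -0.1  -0.1] F [0.2 0.3 0.4]
top brush [([317.0, 179.0, 34.0, 88.0], 0.87)]
top pliers [([347.0, 164.0, 53.0, 81.0], 0.91)]
top wrench [([178.0, 129.0, 83.0, 22.0], 0.64)]
top spray_can [([325.0, 114.0, 48.0, 49.0], 0.73)]
top spare_roll []
top cover_edge [([114.0, 133.0, 88.0, 127.0], 0.84)]
scene brush [([152.0, 160.0, 32.0, 72.0], 0.61)]
scene pliers [([92.0, 179.0, 43.0, 63.0], 0.66)]
scene wrench [([254.0, 248.0, 100.0, 32.0], 0.97)]
scene spray_can [([127.0, 198.0, 46.0, 76.0], 0.73)]
scene spare_roll []
scene cover_edge [([299.0, 48.0, 90.0, 152.0], 0.6)]
```

View pics/l2.png

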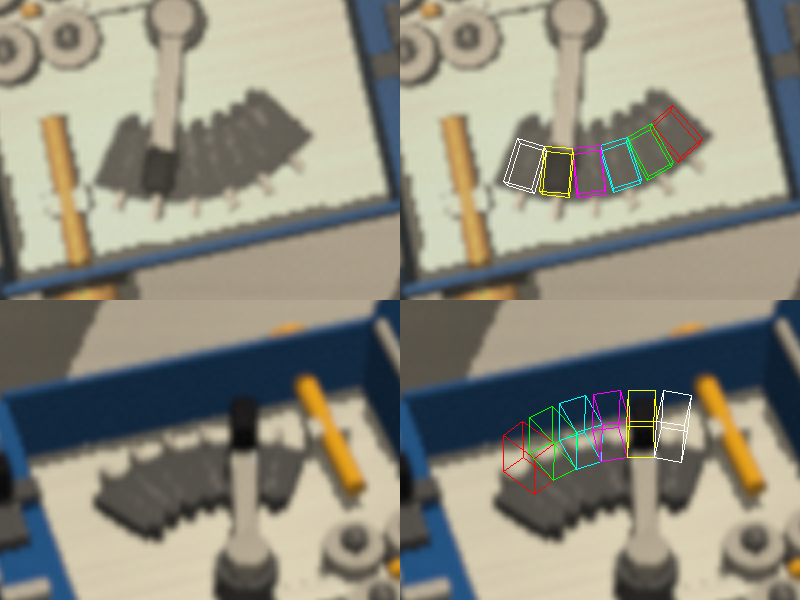

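View pics/c9.png

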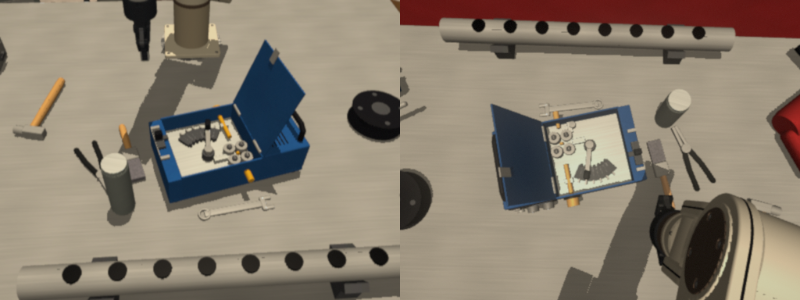

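The lever sits in the fifth notch, the cover is open, the visible tools haven't moved, and the arm is clear. I'm handing it in.

```bash
python3 -c "
from plant import order; print(order.job_done())"
```

```text
the job is handed in; nothing more can be done
None
```

The wire feeder is ready for threading: the drive cover stands fully open and the roll-pressure lever rests in its fifth notch. I handed the job in at about 14 s; the hand-in gives no verdict.

I slid the latch with the shut fingers until the cover sprang open. The lever started in the first notch, and I pushed it up one notch at a time. It paused at least 0.4 s in the third and fourth, and I waited 0.25 s in the fifth before backing the finger off. I never pushed the lever beyond about 0.75 rad, so it could not be driven past the fifth.

**Last checks:**
- **Lever:** the thumb piece matches the 0.8 rad outline in both the top and scene views.
- **Cover:** it stands open in both views.
- **Arm:** it is clear of the feeder, and the wrist force is about 0 N.
- **Brush, wrench, spray can and pliers:** the detector finds all four within a few pixels of where they started. For the pliers this rests on the scene view, because the first top-view detection was really the wrench.
- **Spare roll:** I could not check it at the end, because the open cover hides it from both cameras. The arm never touched that part of the feeder.

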